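Close and clamp the clothespin keeper

TASK

Close up the white clothespin keeper: lower its blue hinged lid until it lies flat on the box, then swing the red clamp lever all the way over so that it lies flat across the shut lid. Leave the other things on the counter where they stand.

Things in the scene. Friction and masses are not known exactly. Their poses are not given: they have to be found in the camera images.
- keeper: White plastic box of clothespins, 160 (x) x 140 (y) x 85 mm high, fixed to the counter. Origin: centre of its underside, z up. On its -x side (front) a grey socket block, 30 mm deep, 60 wide, up to 113 mm high, carries the red clamp lever; the blue lid is hinged along its +x side. The front faces roughly the robot's right (-y of the world).
- lid (a joint): Blue lid, a slab 166 mm from hinge to front edge, 148 wide, 8 thick. Rad: 0 = shut, flat on the box (top face 93 mm above the counter); grows as it opens upward, to 1.5. At angle q its front edge is 166*cos(q) mm to the keeper's -x of the hinge and 166*sin(q) mm above it. A stiff hinge (0.2 N m) keeps it where it is left.
- lid_hinge (a point): Hinge line of the lid, at its middle: 83 mm to the keeper's +x of its origin, 89 mm above the counter. The hinge line runs along the keeper's y axis. Does not move with the lid.
- lid_edge (a point): Middle of the lid's front edge, on its upper (outer) face; moves with the lid.
- clamp (a joint): Red clamp lever. Rad: 0 = shut, level over the lid, pointing to the keeper's +x; 1.57 = upright; beyond, it leans away from the box to the keeper's -x, to 2.4. At angle q the cross bar is 95*cos(q) mm to the keeper's +x of the pivot and 95*sin(q) mm above it. Stiff pivot (0.12 N m): it stays where it is left.
- clamp_pivot (a point): Pivot of the clamp lever: 97 mm to the keeper's -x of its origin, 102 mm above the counter; the axis runs along the keeper's y. Does not move with the lever.
- clamp_bar (a point): Centre of the round cross bar at the lever's free end (16 mm in diameter, 80 mm long, along the keeper's y), 95 mm from the pivot; the arm from pivot to bar is 22 mm wide and 9 mm thick. With the lever shut the bar's top is 110 mm above the counter.
- tray: Bystander: bamboo tray of clothespins, 160 x 240 x 30 mm; origin: centre of its underside.
- scraper: Bystander: black silicone lint scraper, 140 x 100 x 14 mm, lying flat; origin on its underside near the middle.
- jar: Bystander: ribbed green-tinted glass jar with a steel flip-top lid, 96 mm in diameter, 122 mm high; origin: centre of its underside.
- dish: Bystander: steel key dish with keys, 130 mm in diameter, 26 mm high; origin: centre of its underside.
- stain_bottle: Bystander: white stain-remover bottle with orange cap, 66 mm in diameter, 150 mm high; origin: centre of its underside.
- brush: Bystander: brush with a long handle lying along its x axis, about 200 mm; origin: on its underside.

How it is judged:
On the way, in this order (a step that is already met when the one before it is completed fails the run):
1. the lid is lowered flat on the box, the clamp lever still open (value of joint lid below 0.07 rad and value of joint clamp above 0.8 rad), for 0.2 s.
2. the clamp lever is swung over flat across the shut lid (value of joint lid below 0.07 rad and value of joint clamp below 0.12 rad), for 0.2 s.
At the end, for the whole second after the job is handed in: The lid is shut (within 0.07 rad of flat) and the clamp lever lies over it (within 0.12 rad of level), both staying so, and no bystander has been shifted by more than 40 mm (all of step 2); the robot touches nothing.
It fails at once if a bystander is shifted by more than 40 mm (distance of any of tray, scraper, jar, dish, stain_bottle, brush from where it was at the start of the episode above 0.04 m).
It also fails if it takes over 50 s, if anything falls off the work surface, if the arm or the gripper's body presses on something with over 40 N, if the wrist force passes 120 N, or if a joint passes its speed limit or range.

ROBOT

A 7-joint arm with a two-finger parallel gripper is mounted at the origin on the work surface. World frame = base frame: x ahead of the robot, y to its left, z up, the work surface at z = 0. Lengths are in m, angles in rad, forces in N, time in s.
With the tool pointing down it reaches from about 0.425 to 0.875 m from the base axis. Payload 4.7 kg.
Tool frame: the origin (TCP) lies on the centre line of the jaws, within the pads' length; the fingertips stand 22 mm ahead of it and the grasp point (between the pads) lies 3 mm ahead of it; z points along the fingers, y is the direction in which the jaws open and shut (so a half turn about z gives the same grasp; the last joint's range is limited). The gripper opens to 87 mm and grips with 3 to 60 N. Pads are 19 mm wide; open, the fingers measure 117 mm over their backs; the gripper's body (75 mm by 190 mm) begins 51 mm behind the grasp point.
Start: joints at [1.22, 0.321, -0.07, 1.45, 0.023, 1.371, -0.057], TCP at [0.232, -0.607, 0.245] pointing down, gripper open.
Joint ranges: [-2.86, 2.86], [-0.3, 2.09], [-1.38, 1.24], [0.06, 2.45], [-1.56, 4.7], [0.09, 2.05], [-2.69, 2.69]. Speed limits (rad/s): [2.57, 2.57, 3.14, 3.14, 3.14, 3.14, 3.14].

INTERFACE

Orientations are given as a rotation vector (axis times angle).
In Python, from bench import ctrl, imaging, close_job, finder gives the robot as it stands. The module is installed in compiled form; this text tells all that it offers.
- The arm moves only by the shell command python3 -m jog 'ROWS' [FORCE]. ROWS is JSON, a list that holds one entry, the list of rows, each a list of 7 numbers: the shift along the tool's x, y, z in cm, then the turn, a rotation vector about the tool's x, y, z in degrees, then the finger opening in cm, from 0 to 8.7. In form: [[[dx, dy, dz, ax, ay, az, claw], ...]]. A call has 1 to 12 rows; each row shifts and turns the commanded pose from where the row before left it, along the tool's axes as they then stand; what a row does not reach is not made up. A row lasts 1/10 s, in which the tool goes at most 50 mm and 8.59 degrees, less where a joint would pass 70% of its speed; a pose out of reach is approached as far as the arm can. A call is refused whole if a number of a shift passes 5 or a number of a turn 8.59, either way. A call with a gripper value outside its range is refused whole. The fingers move at their own pace and stop on an object; FORCE is the grip in N (left out, the last holds). Time passes only in rows, so rows that do not move let the fingers close. It gives the time, the measured TCP pose, the force and the opening at its end, in the units of the state.
- ctrl.get_state(): the state, without advancing time (a new reading comes with each control period).
- imaging.get_image(name): name is "side" or "top" or "wrist"; returns a dict with "frame" (480x640x3 uint8, red, green, blue), "intrinsics" (3x3 intrinsics, pixels), "pose" (4x4, takes a point from camera to world coordinates). Camera axes: x right, y down, z forward; pixel columns grow to the right and rows downward; lengths in m; the calibration is good to about 2 mm. The wrist camera is an equidistant fisheye: a pixel r from the principal point sees the ray r / f radians off the axis. A picture is of the moment at which its call begins. There is no depth.
- close_job(): hands the job in, once; it reports no verdict.
Trained networks look in the newest picture that a camera, given by its name, has taken for a name from the list of things; names that differ only in an ending like _2 or _b are one class to them, and where a whole thing is asked for, a point or a joint stands for the part that bears it (a point fixed in the world has none). Each returns a list of dicts, best first, with "conf" (0 to 1); they miss things now and then, are a little off and sometimes report something else, mostly with a low value. They report only what shows in the picture. A call takes as long as a camera call.
- finder.trace(label, camera): "region" (480x640 bool, what is visible of it) and "point" ([row, column] as shares, 0 to 1, of the picture: columns of its width, rows of its height, amid what is visible of it).
- finder.spot_point(label, camera): "point" ([row, column] as shares, 0 to 1, of the picture: columns of its width, rows of its height: a listed point, or the origin of a listed thing).
The state is a dict: "time": time; "joint_positions": joint angles; "qd": joint speeds; "joint_torque": joint torques, N m; "position": TCP position; "tool_rot": TCP orientation; "ft_force": force on the tool from outside, world axes, zero at the start; "torque": the same for the moment, N m; "grip_width": opening from 0.0 (shut) to 1.0 (fully open).
Only numpy, scipy, OpenCV 4.12 (cv2) and the standard library are available. Lean on these libraries where they do the work, as an engineer would, in place of code of your own. Each camera call takes 0.05 s, during which the arm holds its last target. There are 200 camera calls.

## Working session

There is one attempt and no reset: what is moved stays moved. The work goes in short steps, Python scripts to look and compute and a shell command to move; the robot and the scene stay as the last step left them, time stands still between calls to the robot, and variables do not carry over. Pictures are saved under pics/ and viewed, about 8 in all and at most 12, crops included, and the job is handed in when it is done.

```bash
mkdir -p pics
cat > h.py <<'E'
import numpy as np, cv2
from bench import ctrl, imaging, close_job, finder
from scipy.spatial.transform import Rotation as R
def ray(im,p):
    K=im["intrinsics"];T=im["pose"];u,v=p[1]*640,p[0]*480
    d=np.array([(u-K[0,2])/K[0,0],(v-K[1,2])/K[1,1],1.]);d=T[:3,:3]@d
    return T[:3,3],d/np.linalg.norm(d)
def tri(r1,r2):
    A=np.zeros((3,3));b=np.zeros(3)
    for o,d in(r1,r2):
        P=np.eye(3)-np.outer(d,d);A+=P;b+=P@o
    x=np.linalg.solve(A,b);return x,[np.linalg.norm((np.eye(3)-np.outer(d,d))@(x-o)) for o,d in(r1,r2)]
def onz(r,z): return r[0]+r[1]*(z-r[0][2])/r[1][2]
E
python3 - <<'E'
from h import *
np.set_printoptions(precision=3,suppress=True)
s=ctrl.get_state();print(s)
ims={}
for c in("top","side"):
    ims[c]=imaging.get_image(c);cv2.imwrite(f"pics/{c}0.png",ims[c]["frame"][:,:,::-1])
    print(c,ims[c]["pose"][:3,3],ims[c]["pose"][:3,2])
for n in "keeper lid_hinge lid_edge clamp_pivot clamp_bar tray scraper jar dish stain_bottle brush".split():
    rs={}
    for c in ims:
        q=finder.spot_point(n,c)
        if q: rs[c]=ray(ims[c],q[0]["point"]);print(n,c,q[0]["conf"],np.array(q[0]["point"])*[480,640],onz(rs[c],0))
    if len(rs)==2: print("   tri",tri(*rs.values()))
E
```

```text
{'time': 0.0, 'joint_positions': array([ 1.22 ,  0.322, -0.07 ,  1.452,  0.023,  1.371, -0.057]), 'qd': array([ 0.001, -0.   , -0.   ,  0.001,  0.   , -0.   ,  0.   ]), 'joint_torque': array([ -0.   , -49.13 ,  -0.404, -31.253,  -0.064,   0.044,   0.   ]), 'position': array([ 0.232, -0.607,  0.243]), 'tool_rot': array([-3.088, -0.57 ,  0.001]), 'ft_force': array([-0.553, -0.224, -0.215]), 'torque': array([-0.008,  0.004,  0.003]), 'grip_width': 0.9970996046713791}
top [0.442 0.026 1.241] [ 0.109 -0.027 -0.994]
side [1.219 0.92  0.903] [-0.492 -0.641 -0.589]
keeper top 0.86 [240.72  289.216] [0.55 0.08 0.  ]
keeper side 0.88 [278.208 322.816] [0.546 0.082 0.   ]
   tri (array([0.548, 0.081, 0.   ]), [np.float64(0.002268834372850935), np.float64(0.0022688343728508114)])
lid_hinge top 0.68 [200.208 142.912] [0.653 0.452 0.   ]
lid_hinge side 0.58 [268.32  339.584] [0.492 0.079 0.   ]
   tri (array([0.65 , 0.336, 0.248]), [np.float64(0.04919592993809792), np.float64(0.04919592993809796)])
lid_edge top 0.63 [232.512 295.616] [0.571 0.064 0.   ]
lid_edge side 0.8 [193.2   311.616] [ 0.337 
[... 724 characters left out ...]
96 464.512] [0.404 0.385 0.   ]
   tri (array([ 0.4  ,  0.384, -0.004]), [np.float64(0.0012917251671044313), np.float64(0.001291725167104322)])
jar side 0.79 [318.48  230.976] [0.785 0.063 0.   ]
dish top 0.96 [198.192 145.024] [0.659 0.447 0.   ]
dish side 0.59 [404.592 402.624] [0.658 0.455 0.   ]
   tri (array([ 0.657,  0.451, -0.005]), [np.float64(0.003123270044322795), np.float64(0.0031232700443226016)])
stain_bottle top 0.64 [330.624 432.704] [ 0.324 -0.281  0.   ]
stain_bottle side 0.72 [277.776 319.488] [ 0.551  0.076 -0.   ]
   tri (array([ 0.254, -0.362, -0.437]), [np.float64(0.0389449511701482), np.float64(0.038944951170148)])
brush top 0.7 [165.6   406.784] [ 0.746 -0.225  0.   ]
```

View pics/top0.png

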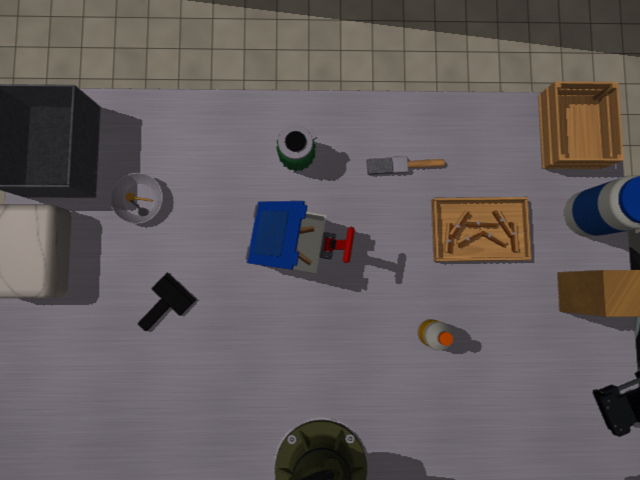

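View pics/side0.png

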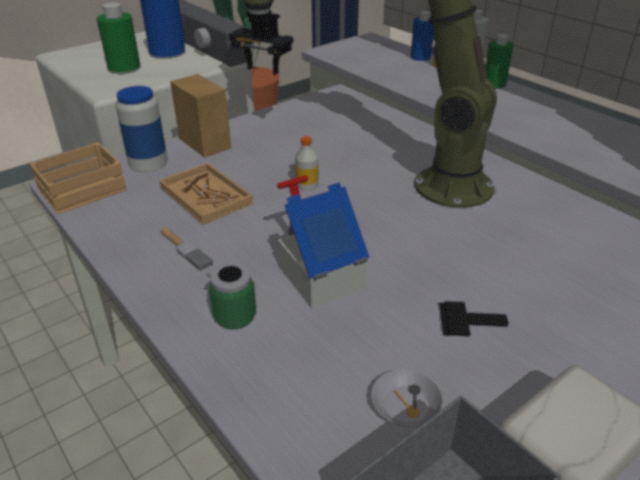

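The top view shows the keeper at about px (290,240) with its lid half open and the red bar at (350,243). The side view agrees, with the lid edge at about (312,193) and the bar at (292,181). The keeper is clear of the other things.

```bash
cat >> h.py <<'E'
np.set_printoptions(precision=2,suppress=True)
O=np.array([.548,.081,0]);u=np.array([.153,.988,0]);u/=np.linalg.norm(u);v=np.cross([0,0,1],u)
def K(a,z,b=0): return O+a*u+b*v+[0,0,z]
def tool():
    s=ctrl.get_state();return s,R.from_rotvec(s["tool_rot"])
def go(a,z,b=0):  # fingertip target in keeper frame; shift in the tool axes (cm) after yaw alignment
    s,r=tool();m=r.as_matrix();tip=s["position"]+.022*m[:,2]
    d=tip-O;print("t",s["time"],"tip keeper x,y,z mm",1e3*np.array([d@u,d@v,d[2]]),"F",s["ft_force"])
    g=m.copy();y=v if m[:,1]@v>0 else -v;z_=np.array([0,0,-1.]);g=np.c_[np.cross(y,z_),y,z_]
    print("turn deg",np.degrees((r.inv()*R.from_matrix(g)).as_rotvec()),"shift now",100*m.T@(K(a,z,b)-tip),"after turn",100*g.T@(K(a,z,b)-tip-.022*(g-m)[:,2]))
E
python3 -c "
from h import *
go(0,.29)"
```

```text
t 1.2 tip keeper x,y,z mm [-728.55  207.08  222.6 ] F [ 0.21 -0.   -0.17]
turn deg [  0.     0.01 -60.3 ] shift now [ 54.09 -53.02  -6.75] after turn [72.85 20.71 -6.74]
```

```bash
python3 -m jog '[[[0,0,-1,0,0,-8.5,0],[0,0,-1,0,0,-8.5,0],[0,0,-1,0,0,-8.5,0],[0,0,-1,0,0,-8.5,0],[0,0,-1,0,0,-8.5,0],[0,0,-1,0,0,-8.5,0],[0,0,-1,0,0,-8.5,0],[4,1.2,0,0,0,0,0],[4,1.2,0,0,0,0,0],[4,1.2,0,0,0,0,0],[4,1.2,0,0,0,0,0],[4,1.2,0,0,0,0,0]]]'
python3 -m jog '[[[4,1.1,0,0,0,0,0],[4,1.1,0,0,0,0,0],[4,1.1,0,0,0,0,0],[4,1.1,0,0,0,0,0],[4,1.1,0,0,0,0,0],[4,1.1,0,0,0,0,0],[4,1.1,0,0,0,0,0],[4,1.1,0,0,0,0,0],[4,1.1,0,0,0,0,0],[4,1.1,0,0,0,0,0],[0,0,0,0,0,0,0]]]'
python3 -c "
from h import *
go(0,.22)"
```

```text
time: 2.4
position: [0.325, -0.4185, 0.3147]
tool_rot: [2.399, 2.027, -0.0]
ft_force: [-0.3, -0.8, 0.6]
grip_width: 0.033
time: 3.5
position: [0.501, -0.0369, 0.3151]
tool_rot: [-2.388, -2.04, -0.005]
ft_force: [-0.1, 0.4, 0.2]
grip_width: 0.004
t 3.5 tip keeper x,y,z mm [-123.61   28.37  293.14] F [-0.14  0.42  0.16]
turn deg [ 0.09 -0.18 -0.19] shift now [12.35  2.78  7.36] after turn [12.37  2.84  7.31]
```

```bash
python3 -m jog '[[[3.1,0.7,0,0,0,0,0],[3.1,0.7,0,0,0,0,0],[3.1,0.7,0,0,0,0,0],[3.1,0.7,0,0,0,0,0],[0,0,3,0,0,0,0],[0,0,3,0,0,0,0],[0,0,0,0,0,0,0]]]'
python3 - <<'E'
from h import *
go(0,.093)
im=imaging.get_image("side");cv2.imwrite("pics/s1.png",cv2.resize(im["frame"][120:320,200:440,::-1],None,fx=3,fy=3))
E
```

```text
time: 4.2
position: [0.5455, 0.0724, 0.2508]
tool_rot: [-2.397, -2.025, 0.01]
ft_force: [-0.5, 0.4, -0.5]
grip_width: 0.006
t 4.2 tip keeper x,y,z mm [ -8.96   1.31 228.78] F [-0.51  0.45 -0.5 ]
turn deg [-0.4   0.12 -0.8 ] shift now [ 0.93  0.21 13.58] after turn [ 0.89  0.12 13.58]
```

View pics/s1.png

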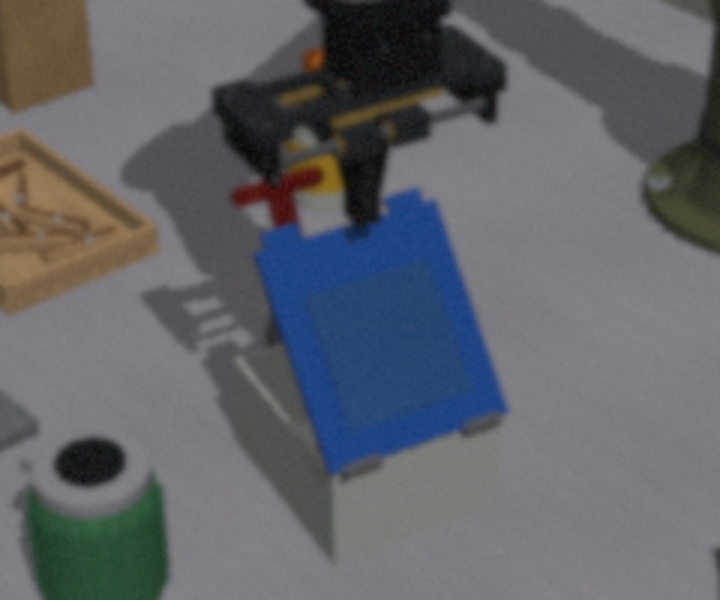

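The closed fingers sit just above the notched front edge of the lid (crop px 358,232). I'll move 2 cm further over the lid, then press.

```bash
python3 -m jog '[[[2.2,0.1,0,0,0,0,0],[0,0,2,0,0,0,0],[0,0,2,0,0,0,0],[0,0,1.5,0,0,0,0],[0,0,1.5,0,0,0,0],[0,0,1.5,0,0,0,0],[0,0,1.5,0,0,0,0],[0,0,1.5,0,0,0,0],[0,0,0,0,0,0,0]]]'
python3 - <<'E'
from h import *
go(.013,.093)
E
```

```text
time: 5.15
position: [0.5508, 0.0946, 0.1369]
tool_rot: [-2.397, -2.026, 0.006]
ft_force: [-0.6, 0.1, 0.2]
grip_width: 0.0
t 5.15 tip keeper x,y,z mm [ 13.86  -0.62 114.86] F [-0.64  0.08  0.21]
turn deg [-0.25  0.06 -0.8 ] shift now [-0.08 -0.05  2.19] after turn [-0.09 -0.07  2.19]
```

Run:
```python
from h import *
im=imaging.get_image("side");cv2.imwrite("pics/s2.png",cv2.resize(im["frame"][120:320,200:440,::-1],None,fx=3,fy=3))
```

```text
(no output)
```

View pics/s2.png

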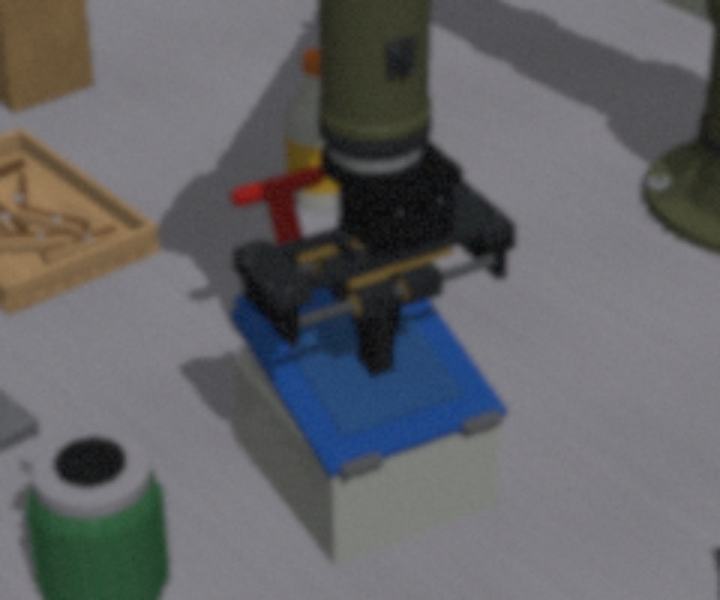

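The lid is following the fingertip (crop px 375,368) and is nearly shut. I'll press on gently.

```bash
python3 -m jog '[[[0,0,1,0,0,0,0],[0,0,0.7,0,0,0,0],[0,0,0.4,0,0,0,0],[0,0,0.2,0,0,0,0],[0,0,0,0,0,0,0]]]'; python3 -m jog '[[[0,0,0.2,0,0,0,0],[0,0,0,0,0,0,0],[0,0,0,0,0,0,0]]]'; python3 -c "
from h import *
go(.013,.093)"
```

```text
time: 5.7
position: [0.5522, 0.0952, 0.1162]
tool_rot: [-2.399, -2.027, 0.001]
ft_force: [-0.4, -0.1, -0.4]
grip_width: 0.004
time: 6.0
position: [0.5525, 0.0954, 0.1154]
tool_rot: [2.399, 2.028, -0.0]
ft_force: [-2.5, -0.7, 5.8]
grip_width: 0.002
t 6.0 tip keeper x,y,z mm [14.91 -2.26 93.43] F [-2.47 -0.73  5.78]
turn deg [ 0.01  0.02 -0.79] shift now [-0.19 -0.22  0.04] after turn [-0.19 -0.23  0.04]
```

```bash
python3 -m jog '[[[0,0,0.2,0,0,0,0],[0,0,0,0,0,0,0],[0,0,0,0,0,0,0],[0,0,0,0,0,0,0]]]'; python3 -m jog '[[[0,0,-3,0,0,0,0],[0,0,-4,0,0,0,0],[0,0,-4,0,0,0,0],[0,0,-4,0,0,0,0],[0,0,0,0,0,0,0]]]'
python3 - <<'E'
from h import *
ims={c:imaging.get_image(c) for c in("top","side")}
for n in ("lid_edge","clamp_bar","clamp_pivot","keeper"):
    rs={}
    for c in ims:
        q=finder.spot_point(n,c)
        if q: rs[c]=ray(ims[c],q[0]["point"]);print(n,c,q[0]["conf"],np.array(q[0]["point"])*[480,640])
    if len(rs)==2:
        p,e=tri(*rs.values());d=p-O;print("  ",np.round(p,3),"keeper mm",1e3*np.array([d@u,d@v,d[2]]),e)
cv2.imwrite("pics/s3.png",cv2.resize(ims["side"]["frame"][120:320,200:440,::-1],None,fx=3,fy=3))
go(-.19,.25)
E
```

```text
time: 6.4
position: [0.5526, 0.0955, 0.1153]
tool_rot: [2.398, 2.027, -0.001]
ft_force: [-6.8, -2.4, 17.6]
grip_width: 0.007
time: 6.9
position: [0.5552, 0.0967, 0.2685]
tool_rot: [2.395, 2.024, 0.013]
ft_force: [0.6, 0.6, -0.3]
grip_width: 0.006
lid_edge top 0.66 [242.78 323.78]
lid_edge side 0.55 [227.9  303.49]
   [ 0.54 -0.01  0.09] keeper mm [-86.45  -1.5   91.35] [np.float64(0.0014865334662760093), np.float64(0.0014865334662759156)]
clamp_bar top 0.94 [246.48 348.1 ]
clamp_bar side 0.67 [182.59 292.99]
   [ 0.52 -0.06  0.18] keeper mm [-139.59    4.46  185.07] [np.float64(0.0007805399097689281), np.float64(0.000780539909769083)]
clamp_pivot top 0.91 [243.6  325.63]
clamp_pivot side 0.65 [220.61 302.21]
   [ 0.53 -0.01  0.11] keeper mm [-91.51  -0.08 108.45] [np.float64(1.560843925577294e-05), np.float64(1.560843925586209e-05)]
keeper side 0.57 [278.88 321.73]
t 7.4 tip keeper x,y,z mm [ 14.52  -1.94 239.78] F [-0.66  0.36  0.38]
turn deg [-0.08  0.01 -0.79] shift now [-20.45   0.09  -1.02] after turn [-20.45  -0.2   -1.02]
```

View pics/s3.png

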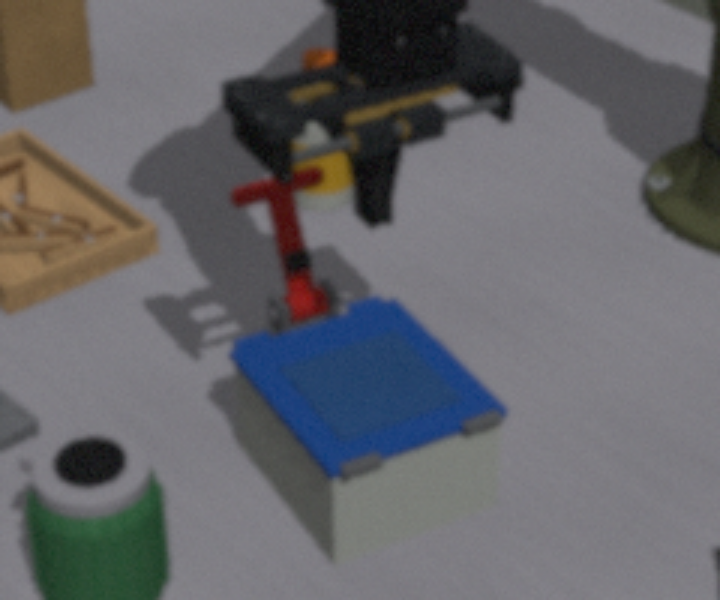

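The lid lies flat (edge at z≈91 mm) and the lever still leans outward (bar at crop px 278,186). Next I'll go over and behind the bar, lower the fingers, then sweep toward the box.

```bash
python3 -m jog '[[[-4.2,0,-0.3,0,0,0,0],[-4.2,0,0,0,0,0,0],[-4.2,0,0,0,0,0,0],[-4.2,0,0,0,0,0,0],[-4.2,0.2,0,0,0,0,0],[0,0,0,0,0,0,0],[0,0,2.6,0,0,0,0],[0,0,2.6,0,0,0,0],[0,0,2.6,0,0,0,0],[0,0,0,0,0,0,0]]]'; python3 -c "
from h import *
go(-.055,.165)"
```

```text
time: 8.4
position: [0.5169, -0.1114, 0.1841]
tool_rot: [-2.394, -2.025, 0.005]
ft_force: [-1.2, -0.2, -0.8]
grip_width: 0.005
t 8.4 tip keeper x,y,z mm [-194.89    1.4   162.06] F [-1.17 -0.16 -0.79]
turn deg [-0.39 -0.08 -0.76] shift now [13.99 -0.05 -0.27] after turn [13.99  0.12 -0.29]
```

```bash
python3 -m jog '[[[2,0,-0.3,0,0,0,0],[1.5,0,0,0,0,0,0],[1.5,0,0,0,0,0,0],[1.5,0,0,0,0,0,0],[1.5,0,0,0,0,0,0],[1.5,0,0,0,0,0,0],[1.5,0,0,0,0,0,0],[1.5,0,0,0,0,0,0],[1.5,0,0,0,0,0,0],[0,0,0,0,0,0,0]]]'
python3 - <<'E'
from h import *
go(-.01,.21)
ims={c:imaging.get_image(c) for c in("top","side")}
rs={}
for c in ims:
    q=finder.spot_point("clamp_bar",c)
    if q: rs[c]=ray(ims[c],q[0]["point"]);print(c,q[0]["conf"])
if len(rs)==2:
    p,e=tri(*rs.values());d=p-O;print("keeper mm",1e3*np.array([d@u,d@v,d[2]]),e)
cv2.imwrite("pics/s4.png",cv2.resize(ims["side"]["frame"][120:320,200:440,::-1],None,fx=3,fy=3))
E
```

```text
time: 9.4
position: [0.5434, 0.028, 0.1918]
tool_rot: [2.396, 2.031, 0.002]
ft_force: [-0.3, 0.1, 0.9]
grip_width: 0.005
t 9.4 tip keeper x,y,z mm [-53.07  -3.55 169.83] F [-0.34  0.11  0.86]
turn deg [ 0.08 -0.05 -0.6 ] shift now [ 4.31 -0.39 -4.01] after turn [ 4.31 -0.35 -4.02]
side 0.74
```

View pics/s4.png

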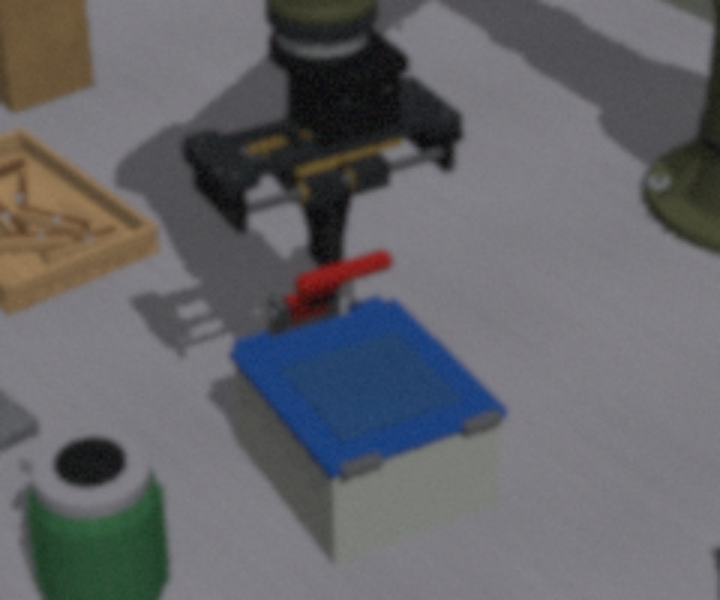

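The lever has swung over: the bar at crop px (343,272) now leans over the lid, with the fingers behind it. I'll lift, move above the bar, and press down.

```bash
python3 -m jog '[[[-0.5,0,0,0,0,0,0],[0,0,-2.5,0,0,0,0],[0,0,-2.5,0,0,0,0],[2.2,-0.2,0,0,0,0,0],[2.3,-0.2,0,0,0,0,0],[0,0,0,0,0,0,0],[0,0,2,0,0,0,0],[0,0,2,0,0,0,0],[0,0,1.5,0,0,0,0],[0,0,1.5,0,0,0,0],[0,0,1.5,0,0,0,0],[0,0,0,0,0,0,0]]]'
python3 -c "
from h import *
go(-.01,.110)"
```

```text
time: 10.8
position: [0.5494, 0.0865, 0.1602]
tool_rot: [-2.377, -2.034, -0.046]
ft_force: [4.3, 35.9, 12.0]
grip_width: 0.006
t 10.8 tip keeper x,y,z mm [  6.29  -0.71 138.26] F [ 4.31 35.92 12.03]
turn deg [ 0.54 -1.75 -0.1 ] shift now [-1.71 -0.09  2.77] after turn [-1.56 -0.05  2.82]
```

A 36 N sideways load: the tip slid off the far side of the bar and is wedged in front of it. I'll lift off and measure.

```bash
python3 -m jog '[[[0,0,-2,0,0,0,0],[0,0,-2.5,0,0,0,0],[0,0,-2.5,0,0,0,0],[0,0,0,0,0,0,0]]]'
python3 - <<'E'
from h import *
ims={c:imaging.get_image(c) for c in("top","side")}
for n in ("clamp_bar","lid_edge"):
  rs={}
  for c in ims:
    q=finder.spot_point(n,c)
    if q:
        rs[c]=ray(ims[c],q[0]["point"]);o,d=rs[c]
        # nearest point of the ray to the bar's arc
        qs=np.linspace(0,2.4,481);P=np.array([K(-.097+.095*np.cos(t),.102+.095*np.sin(t)) for t in qs])-o
        e=np.linalg.norm(P-np.outer(P@d,d),axis=1);print(n,c,q[0]["conf"],"q",qs[e.argmin()],e.min())
  if len(rs)==2:
    p,e=tri(*rs.values());d=p-O;print("keeper mm",1e3*np.array([d@u,d@v,d[2]]),e)
cv2.imwrite("pics/s5.png",cv2.resize(ims["side"]["frame"][120:320,200:440,::-1],None,fx=3,fy=3))
go(-.04,.21)
E
```

```text
time: 11.2
position: [0.5475, 0.0652, 0.2288]
tool_rot: [2.398, 2.024, 0.006]
ft_force: [-0.1, 0.5, -0.1]
grip_width: 0.006
clamp_bar top 0.68 q 1.5250000000000001 0.008757063099761566
clamp_bar side 0.58 q 0.655 0.005144864801764946
keeper mm [-83.62  18.76 120.95] [np.float64(0.019294378919553375), np.float64(0.01929437891955337)]
lid_edge top 0.26 q 0.915 0.18404673834159607
lid_edge side 0.79 q 0.44 0.03703350884925435
keeper mm [  30.83 -126.61  216.79] [np.float64(0.05779400141147965), np.float64(0.057794001411479584)]
t 11.5 tip keeper x,y,z mm [-16.07   0.78 202.27] F [ 0.15  0.15 -0.21]
turn deg [-0.12  0.03 -0.83] shift now [-2.39  0.11 -0.77] after turn [-2.39  0.07 -0.77]
```

View pics/s5.png

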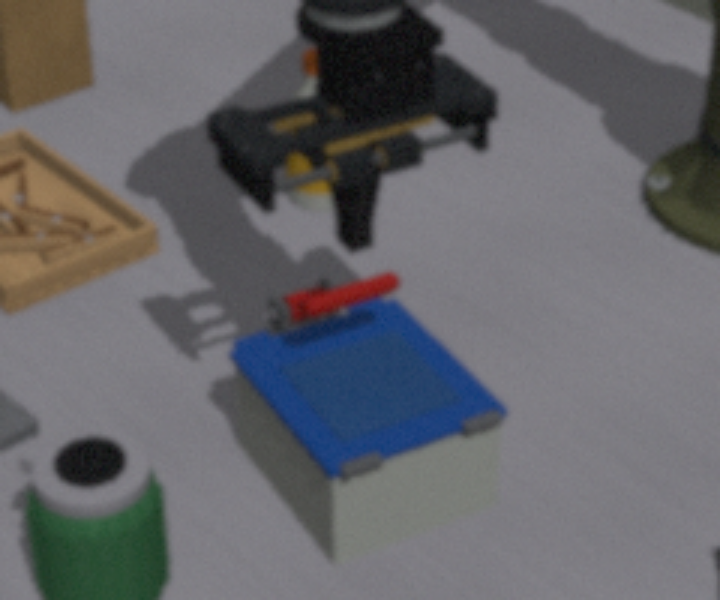

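The lever is about 0.65 rad from shut (bar at crop px 343,297), so I had aimed beyond it. I'll press on the lever arm just behind the bar, at keeper x≈-45 mm.

```bash
python3 -m jog '[[[-1.5,0,0,0,0,0,0],[-1.4,0,0,0,0,0,0],[0,0,0,0,0,0,0],[0,0,2,0,0,0,0],[0,0,1.5,0,0,0,0],[0,0,1.5,0,0,0,0],[0,0,1,0,0,0,0],[0,0,1,0,0,0,0],[0,0,1,0,0,0,0],[0,0,0,0,0,0,0]]]'
python3 -c "
from h import *
go(-.045,.1065)"
```

```text
time: 12.5
position: [0.5399, 0.0372, 0.1441]
tool_rot: [-2.398, -2.027, 0.002]
ft_force: [-0.5, -0.1, -0.3]
grip_width: 0.005
t 12.5 tip keeper x,y,z mm [-44.49   1.34 122.12] F [-0.54 -0.09 -0.3 ]
turn deg [-0.12  0.01 -0.78] shift now [-0.05  0.14  1.56] after turn [-0.05  0.13  1.56]
```

```bash
python3 -m jog '[[[0,0,0.6,0,0,0,0],[0,0,0.5,0,0,0,0],[0,0,0.4,0,0,0,0],[0,0,0,0,0,0,0],[0,0,0,0,0,0,0]]]'; python3 -m jog '[[[0,0,0.2,0,0,0,0],[0,0,0,0,0,0,0],[0,0,0,0,0,0,0]]]'; python3 -c "
from h import *
go(-.045,.1065)"
```

```text
time: 13.0
position: [0.5404, 0.0369, 0.1303]
tool_rot: [-2.4, -2.028, 0.001]
ft_force: [-0.4, 0.0, -0.1]
grip_width: 0.0
time: 13.3
position: [0.5407, 0.0371, 0.1289]
tool_rot: [2.399, 2.027, -0.001]
ft_force: [-1.1, -0.3, 4.2]
grip_width: 0.002
t 13.3 tip keeper x,y,z mm [-44.52   0.49 106.93] F [-1.09 -0.34  4.15]
turn deg [ 0.01  0.04 -0.8 ] shift now [-0.05  0.05  0.04] after turn [-0.05  0.05  0.04]
```

```bash
python3 -m jog '[[[0,0,0.2,0,0,0,0],[0,0,0.1,0,0,0,0],[0,0,0,0,0,0,0],[0,0,0,0,0,0,0],[0,0,0,0,0,0,0]]]'; python3 -m jog '[[[0,0,-3,0,0,0,0],[0,0,-4,0,0,0,0],[0,0,-4,0,0,0,0],[-4,0,-2,0,0,0,0],[-4,0,0,0,0,0,0],[-4,0,0,0,0,0,0],[-4,0,0,0,0,0,0],[-4,0,0,0,0,0,0],[0,0,0,0,0,0,0]]]'
python3 - <<'E'
from h import *
ims={c:imaging.get_image(c) for c in("top","side")}
for n in ("clamp_bar","lid_edge","jar","stain_bottle","tray"):
  rs={}
  for c in ims:
    q=finder.spot_point(n,c)
    if q: rs[c]=ray(ims[c],q[0]["point"]);print(n,c,q[0]["conf"],onz(rs[c],0))
  if len(rs)==2:
    p,e=tri(*rs.values());d=p-O;print("keeper mm",1e3*np.array([d@u,d@v,d[2]]),e[0])
cv2.imwrite("pics/s6.png",cv2.resize(ims["side"]["frame"][120:320,200:440,::-1],None,fx=3,fy=3))
E
```

```text
time: 13.8
position: [0.5408, 0.0371, 0.1286]
tool_rot: [2.398, 2.026, -0.003]
ft_force: [-9.3, -0.6, 22.1]
grip_width: 0.006
time: 14.7
position: [0.5053, -0.1675, 0.2547]
tool_rot: [2.409, 2.014, -0.005]
ft_force: [-0.1, 0.1, -0.3]
grip_width: 0.008
clamp_bar top 0.95 [0.56 0.08 0.  ]
clamp_bar side 0.61 [ 0.46 -0.04 -0.  ]
keeper mm [ -5.19  -4.97 108.53] 0.0025555355595332343
lid_edge side 0.65 [ 0.46 -0.11  0.  ]
jar top 0.58 [0.78 0.07 0.  ]
jar side 0.56 [ 0.78  0.07 -0.  ]
keeper mm [  23.38 -232.45   -0.34] 0.0001942089989358011
stain_bottle side 0.74 [ 0.33 -0.27  0.  ]
tray side 0.86 [ 0.58 -0.39  0.  ]
```

View pics/s6.png

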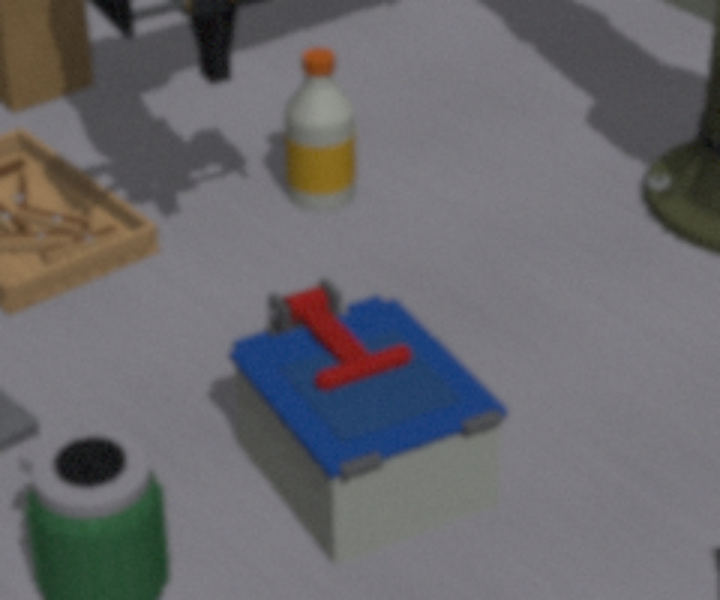

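The lever lies flat across the shut lid (bar at crop px 363,367), with the arm clear. The last press met a hard stop: 4 N rose to 22 N in 0.3 mm. Handing in.

```bash
python3 -c "
from bench import close_job
print(close_job())"
```

```text
the job is handed in; nothing more can be done
None
```

I closed the keeper and handed the job in; the hand-in gives no verdict, so success rests on my own checks. I pressed the blue lid flat with the closed fingers, swept the red lever over from behind, and pressed it down onto the lid. The last arm reading was at 14.7 s of the 50 s allowed.

- **Lid:** shut. It stopped against a hard stop with the fingertip at 93.4 mm (93 mm expected), and the force rose to 17.6 N. The cameras put the lid edge at 91 mm. In the last pictures the edge was found from one camera only, but it looks flat.
- **Lever:** flat. The fingertip stopped hard at about 107 mm, the height expected for a level lever. The cameras put the bar at 108.5 mm against a nominal 102 mm, which alone would mean about 0.07 rad. The pivot, which does not move, also measured about 6 mm high, so I take this as measurement error.
- **One slip:** my first press on the bar went in front of it and wedged, with a sideways force of about 36 N. I lifted off and pressed on the lever arm instead. That is close to the 40 N limit on the arm and gripper body, but only the fingertips should have been touching.
- **Other things:** the jar, stain bottle and tray were found where they started, to within about 1–2 cm. I did not measure the scraper, dish and brush again, but the arm never came near them. The arm ended clear of everything, reading about zero force.

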